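Turn the bowl's drying sign to green

ROBOT

A 6-joint arm with a two-finger parallel gripper is mounted at the origin on a cart in front of the work surface, level with it; the furniture and walls round the work are solid. World frame = base frame: x ahead of the robot, y to its left, z up, the work surface at z = 0. Lengths are in m, angles in rad, forces in N, time in s.
With the tool pointing down it reaches from about 0.25 to 0.775 m from the base axis. Payload 4 kg.
Tool frame: the origin (TCP) lies between the finger pads; the fingertips stand 25 mm ahead of it and the grasp point (between the pads) lies 6 mm ahead of it (robot.tip_reach is the z of the fingertips in the tool frame, in m); z points along the fingers, y is the line along which they close (so a half turn about z gives the same grasp; the last joint's range is limited). The gripper opens to 94 mm and grips with 3 to 60 N. Pads are 16 mm wide; open, the fingers measure 119 mm over their backs; the gripper's body (75 mm by 177 mm) begins 78 mm behind the grasp point.
Start: joints at [-1.314, 0.087, 1.371, -0, 1.684, -0.103], TCP at [0.194, -0.515, 0.208] pointing down, gripper open.
Joint ranges: [-3.1, 3.1], [-0.76, 2.03], [0.27, 2.55], [-1.08, 4.22], [0.17, 2.65], [-2.57, 2.57]. Speed limits (rad/s): [2.79, 2.79, 3.14, 3.14, 3.14, 3.14].

INTERFACE

Orientations are given as [roll, pitch, yaw] about the fixed x, y, z axes, in that order (R = Rz(yaw) Ry(pitch) Rx(roll)).
In Python, from bench import robot gives the robot as it stands. The module is installed in compiled form; this text tells all that it offers.
- The arm moves only by the shell command python3 -m handwheel 'ROWS'. ROWS is JSON, a list of rows, each a list of 3 entries, a list of its own where there are three numbers: the turn, a rotation vector about the world's x, y, z in units of 90 degrees (1.0 is 90 degrees), then the shift along the world's x, y, z in units of 0.05 m (1.0 is 0.05 m), then the closure, from 0 (fully open) to 1 (shut). A call has 1 to 5 rows; each row shifts and turns the commanded pose from where the row before left it; what a row does not reach is not made up. A row lasts 1/10 s, in which the tool goes at most 50 mm and 8.59 degrees, less where a joint would pass 70% of its speed; a pose out of reach is approached as far as the arm can. A call with a number of a shift or a turn outside -1 to 1 is refused whole. A call with a gripper value outside its range is refused whole. The fingers move at their own pace and stop on an object; the grip force is fixed at half the most. Time passes only in rows, so rows that do not move let the fingers close. It gives the time, the measured TCP pose, the force, the opening and the grip force at its end, in the units of the state.
- robot.get_obs(): the state, without advancing time (a new reading comes with each control period).
- robot.snapshot(name): name is "scene" or "side" or "wrist"; returns (picture, depth): 480x640x3 uint8, red, green, blue; 480x640 float32, m along the optical axis (not along the pixel's ray), 0 where there is no reading.
- robot.calibration(name): a dict with "mtx" (3x3 intrinsics, pixels), "extrinsics" (4x4, takes a point from camera to world coordinates); the wrist camera has in their place "hand_eye" (4x4, takes a point from camera to tool coordinates, whose origin is the TCP and whose axes are the flange's). Camera axes: x right, y down, z forward; pixel columns grow to the right and rows downward; lengths in m; the calibration is good to about 2 mm. The wrist camera is an equidistant fisheye: a pixel r from the principal point sees the ray r / f radians off the axis. A picture is of the moment at which its call begins: read the wrist's pose just before it. calibration takes no time and is no camera call.
- robot.close_job(): hands the job in; it is judged then, once.
Trained networks look in the newest picture that a camera, given by its name, has taken for a name from the list of things; names that differ only in an ending like _2 or _b are one class to them, and where a whole thing is asked for, a point or a joint stands for the part that bears it (a point fixed in the world has none). Each returns a list of dicts, best first, with "p" (0 to 1); they miss things now and then, are a little off and sometimes report something else, mostly with a low value. They report only what shows in the picture. A call takes as long as a camera call. They do not tell look-alikes from the thing itself.
- robot.boxes_of(query, camera): "bbox" ([left, top, right, bottom] in pixels, round what is visible of it).
The state is a dict: "time": time; "joint_positions": joint angles; "qvel": joint speeds; "joint_torque": joint torques, N m; "tool_pos": TCP position; "ee_rot": TCP orientation; "wrist_force": force on the tool from outside, world axes, zero at the start; "wrist_torque": the same for the moment, N m; "width": finger opening in m; "finger_force": force on a finger pad.
Only numpy, scipy, OpenCV 4.12 (cv2) and the standard library are available. Lean on these libraries where they do the work, as an engineer would, in place of code of your own. Each camera call takes 0.05 s, during which the arm holds its last target. There are 200 camera calls.

TASK

The wax on the green bowl has dried. Turn the two-sided sign that stands in front of the green bowl half a turn on its spindle, fully round to its stop, so that its green face with the tick looks to the front where the red face was, and let go. Leave the other sign, in front of the dark wooden drum, showing red as it is.

Things in the scene. Friction and masses are not known exactly. Their poses are not given: they have to be found in the camera images.
- bowl_sign: stand of the sign to turn, in front of the green bowl (155 mm wide, 77 high, its centre 150 mm along the stand's +x). Dark wooden foot 100 mm across, fixed to the bench. Origin: spindle axis at bench level; z up; -x is the front (roughly to the robot), +y left seen from there. Its board is 116 mm wide, 10 thick, from 40 to 125 mm above the bench, centred on the spindle; one face red, one green.
- bowl_board (a joint): turn of that sign's board about the spindle, rad, counterclockwise from above positive. 0: red face square to the stand's front; starts within 0.3 of that. Turns either way to stops at +3.14 and -3.14, both the same pose: green face square to the front. Light steady friction (about 1 N at the peg); it stays where it is left.
- bowl_peg (a point): on the axis of the upright brass peg that turns that board, 155 mm above the bench. Peg: 14 mm in diameter, 50 mm tall on the board's top edge (125 to 175 mm above the bench), 45 mm from the spindle axis, rigid with the board. It is on the stand's +y side of the spindle at joint 0 and on its -y side after half a turn.
- drum_peg (a point): the same point on the peg of the other, like sign, which stands in front of the dark brown wooden drum (153 mm wide, 75 high). That sign is to be left alone.
Not all that is in view belongs to the job. What is shaped like the bowl_sign but pink is not meant.

How it is judged:
At the end, for the whole second after the job is handed in: The board of the sign in front of the green bowl is within 15 degrees (0.26 rad) of its half-turn stop, green face to the front, at rest; the peg of the other sign is within 15 mm of where it started ((value of joint bowl_board above 2.88 rad or value of joint bowl_board below -2.88 rad) and velocity of joint bowl_board between -0.05 and 0.05 rad/s and distance of drum_peg from where it was at the start of the episode below 0.015 m); the robot touches nothing.
It fails at once if the other sign, in front of the dark drum, is turned (distance of drum_peg from where it was at the start of the episode above 0.02 m).
It also fails if it takes over 40 s, if anything falls off the work surface, if the arm or the gripper's body presses on something with over 40 N, if the wrist force passes 120 N, or if a joint passes its speed limit or range.

## Working session

There is one attempt and no reset: what is moved stays moved. The work goes in short steps, Python scripts to look and compute and a shell command to move; the robot and the scene stay as the last step left them, time stands still between calls to the robot, and variables do not carry over. Pictures are saved under pics/ and viewed, at most 10 in all, crops included, and the job is handed in when it is done.

```bash
mkdir -p pics
cat > h.py <<'E'
import numpy as np,cv2
from bench import robot
def px2w(cam,u,v,d):
    c=robot.calibration(cam);K=np.array(c["mtx"]);T=np.array(c["extrinsics"])
    u,v,d=[np.asarray(a,float) for a in (u,v,d)]
    P=np.stack([(u-K[0,2])/K[0,0]*d,(v-K[1,2])/K[1,1]*d,d],-1)
    return P@T[:3,:3].T+T[:3,3]
def cloud(cam,d):
    v,u=np.mgrid[:480,:640]
    return px2w(cam,u,v,d)
E
python3 - <<'E'
from h import *
for n in("scene","side"):
    im,d=robot.snapshot(n);cv2.imwrite(f"pics/{n}0.png",im[...,::-1]);np.savez(f"{n}0.npz",im=im,d=d)
    for q in("bowl_sign","bowl_board","bowl_peg","drum_peg"):
        for b in robot.boxes_of(q,n): print(n,q,np.round(b["bbox"]),round(b["p"],2))
print(robot.get_obs()["time"])
E
```

```text
scene bowl_sign [326. 188. 361. 253.] 0.95
scene bowl_sign [348. 155. 372. 213.] 0.66
scene bowl_board [349. 156. 359. 193.] 0.82
scene bowl_board [332. 190. 355. 238.] 0.73
scene bowl_peg [328. 188. 354. 240.] 0.74
scene bowl_peg [347. 155. 359. 188.] 0.74
scene drum_peg [253. 284. 284. 357.] 0.91
side bowl_sign [303. 167. 346. 240.] 0.86
side bowl_sign [287. 125. 324. 191.] 0.71
side bowl_board [317. 164. 333. 232.] 0.88
side bowl_board [298. 122. 312. 178.] 0.59
side bowl_peg [316. 169. 334. 225.] 0.67
side bowl_peg [333. 322. 347. 404.] 0.23
side drum_peg [335. 319. 348. 406.] 0.8
0.5
```

View pics/scene0.png

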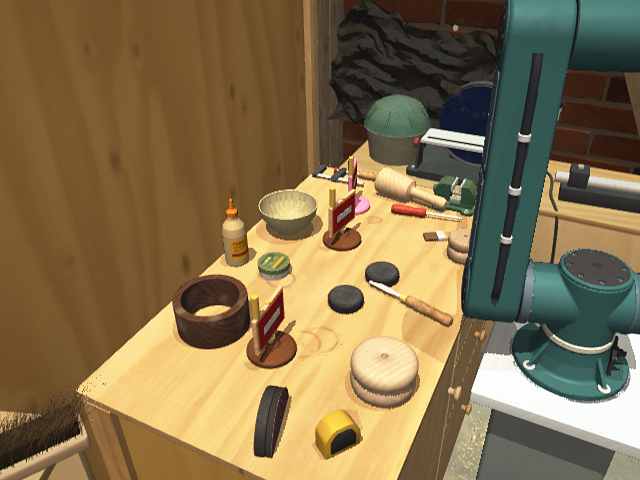

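View pics/side0.png

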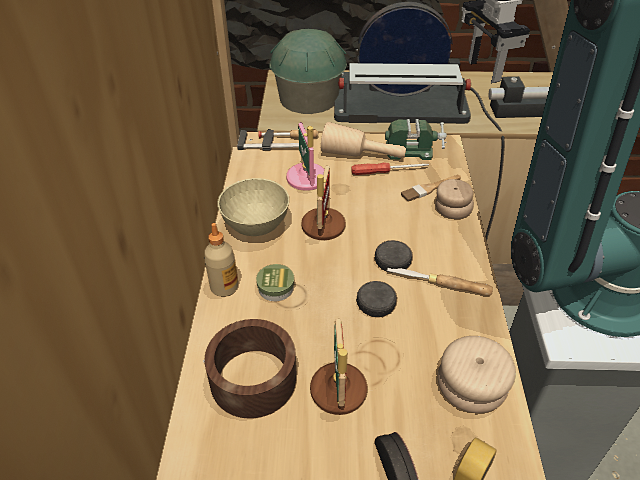

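Candidates: the brown-footed sign at scene (342,220) / side (323,205); the pink-footed one at scene (356,185) / side (306,160); and the brown-footed sign at scene (270,330) / side (340,365), in front of the drum. The first fits: it has a brown foot, a red face and stands in front of the green bowl. I'll confirm it in a crop and measure.

Run:
```python
from h import *
out=[]
for n,boxes in(("scene",{"bowl":(318,180,365,255),"drum":(243,284,300,370),"gbowl":(256,188,319,240)}),("side",{"bowl":(298,165,348,242),"drum":(305,315,370,415),"gbowl":(215,175,292,240)})):
    z=np.load(n+"0.npz");im,d=z["im"],z["d"];W=cloud(n,d)
    for k,(a,b,c,e) in boxes.items():
        P=W[b:e,a:c].reshape(-1,3);C=im[b:e,a:c].reshape(-1,3).astype(int);ok=d[b:e,a:c].ravel()>0;P=P[ok];C=C[ok]
        if k=="gbowl":
            m=P[:,2]>.03; print(n,k,P[m].min(0).round(3),P[m].max(0).round(3));continue
        pg=P[(P[:,2]>.133)&(P[:,2]<.19)]
        bd=P[(P[:,2]>.05)&(P[:,2]<.12)]
        ft=P[(P[:,2]>.006)&(P[:,2]<.03)]
        print(n,k,"peg",len(pg),np.median(pg,0).round(3),"ztop",pg[:,2].max().round(3))
        print("  board",len(bd),bd.min(0).round(3),bd.max(0).round(3),"foot",np.percentile(ft,3,0).round(3),np.percentile(ft,97,0).round(3))
    a,b,c,e=(240,150,380,260) if n=="scene" else (205,110,355,250)
    r=cv2.resize(im[b:e,a:c],(390,390));out.append(r)
cv2.imwrite("pics/crop.png",np.hstack(out)[...,::-1])
```

```text
scene bowl peg 93 [ 0.57  -0.14   0.159] ztop 0.179
  board 718 [ 0.553 -0.403  0.05 ] [ 0.619 -0.127  0.12 ] foot [ 0.522 -0.478  0.006] [ 0.714 -0.142  0.028]
scene drum peg 175 [0.524 0.281 0.159] ztop 0.179
  board 1053 [0.519 0.151 0.05 ] [0.642 0.292 0.12 ] foot [0.484 0.186 0.007] [0.607 0.279 0.028]
scene gbowl [ 0.64 -0.33  0.03] [ 0.821 -0.102  0.102]
side bowl peg 134 [ 0.573 -0.14   0.158] ztop 0.178
  board 400 [ 0.555 -0.336  0.05 ] [ 0.611 -0.128  0.12 ] foot [ 0.525 -0.38   0.008] [ 0.629 -0.143  0.026]
side drum peg 201 [0.528 0.281 0.161] ztop 0.178
  board 359 [0.521 0.179 0.05 ] [0.54  0.291 0.12 ] foot [0.487 0.195 0.008] [0.574 0.278 0.025]
side gbowl [ 0.641 -0.32   0.03 ] [0.818 0.014 0.177]
```

View pics/crop.png

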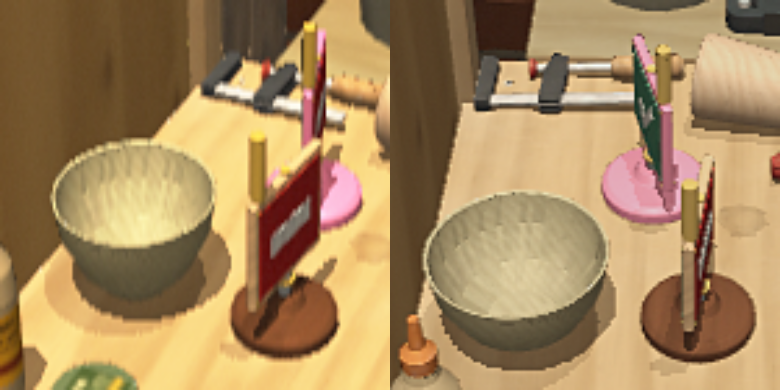

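Confirmed: the brown-footed sign right by the green bowl shows red to the front (crop left, 290,225); the pink one behind it is the decoy. Next, the spindle and the peg.

Run:
```python
from h import *
from scipy.optimize import least_squares
from scipy.spatial.transform import Rotation as R
A=[];G=[];Pk=[]
for n,(a,b,c,e),(p,q,r,s) in(("scene",(318,180,365,255),(256,188,319,240)),("side",(298,165,348,242),(215,175,292,240))):
    z=np.load(n+"0.npz");W=cloud(n,z["d"]);C=np.array(robot.calibration(n)["extrinsics"])[:2,3]
    P=W[b:e,a:c].reshape(-1,3);I=z["im"][b:e,a:c].reshape(-1,3).astype(int)
    br=(P[:,2]>.004)&(P[:,2]<.03)&(I[:,0]<150)&(I[:,0]>1.7*I[:,2])&(P[:,1]>-.28)
    # outer boundary fit via hull -> min enclosing circle
    f=P[br];(cx,cy),rad=cv2.minEnclosingCircle(f[:,:2].astype(np.float32));print(n,"foot",len(f),round(cx,3),round(cy,3),round(rad,3),"z",np.median(f[:,2]).round(3))
    pg=P[(P[:,2]>.135)&(P[:,2]<.17)&(P[:,1]>-.2)];m=np.median(pg[:,:2],0)
    u=m-C;u/=np.linalg.norm(u);print(" peg axis",(m+u*.0062).round(4))
    bw=W[p:s,q if 0 else p:r] if 0 else W[q:s,p:r];bw=bw.reshape(-1,3);bw=bw[(bw[:,2]>.06)&(bw[:,2]<.09)&(bw[:,0]>.62)&(bw[:,1]<-.05)&(bw[:,1]>-.32)]
    (cx,cy),rad=cv2.minEnclosingCircle(bw[:,:2].astype(np.float32));print(" bowl",round(cx,3),round(cy,3),round(rad,3))
o=robot.get_obs();print(o["tool_pos"],o["ee_rot"],o["joint_positions"]);print(R.from_euler("xyz",o["ee_rot"]).as_matrix().round(2))
```

```text
scene foot 535 0.599 -0.216 0.094 z 0.018
 peg axis [ 0.5728 -0.1456]
 bowl 0.742 -0.192 0.106
side foot 940 0.567 -0.186 0.051 z 0.016
 peg axis [ 0.5727 -0.1458]
 bowl 0.742 -0.203 0.112
[ 0.19364168 -0.51479264  0.20767772] [ 3.14154148e+00 -5.80999258e-06  3.59784994e-01] [-1.31411086e+00  8.72138859e-02  1.37074047e+00  1.11162692e-05
  1.68358800e+00 -1.03098280e-01]
[[ 0.94  0.35  0.  ]
 [ 0.35 -0.94 -0.  ]
 [ 0.    0.   -1.  ]]
```

Spindle ≈ (0.568,-0.188), peg axis ≈ (0.573,-0.146), about 43 mm apart (45 expected). Plan: cage the peg between part-closed fingers, then drive it along the front arc, counterclockwise.

```bash
python3 -m handwheel '[[[0,0,0],[0,0,0.6],0.7],[[0,0,-0.09],[0.3,0.3,0.5],0.7],[[0,0,-0.09],[0.6,0.6,0],0.7],[[0,0,-0.09],[0.6,0.6,0],0.7],[[0,0,-0.09],[0.6,0.6,0],0.7]]'; python3 -m handwheel '[[[0,0,-0.09],[0.6,0.6,0],0.7],[[0,0,-0.09],[0.6,0.6,0],0.7],[[0,0,-0.09],[0.6,0.6,0],0.7],[[0,0,-0.09],[0.6,0.6,0],0.7],[[0,0,-0.09],[0.6,0.6,0],0.7]]'
```

```text
time: 1.0
tool_pos: [0.2993, -0.409, 0.2631]
ee_rot: [3.141, -0.001, -0.212]
wrist_force: [-0.6, -0.2, -0.4]
width: 0.0571
finger_force: 0.0
time: 1.5
tool_pos: [0.4462, -0.2622, 0.263]
ee_rot: [-3.142, -0.001, -0.901]
wrist_force: [-0.2, -1.1, 0.9]
width: 0.0283
finger_force: 0.0
```

Remaining: +0.127, +0.116.

```bash
python3 -m handwheel '[[[0,0,0],[0.6,0.6,0],0.7],[[0,0,0],[0.6,0.6,0],0.7],[[0,0,0],[0.6,0.6,0],0.7],[[0,0,0],[0.7,0.5,0],0.7],[[0,0,0],[0,0,0],0.7]]'
python3 - <<'E'
from h import *
o=robot.get_obs();im,d=robot.snapshot("wrist");cv2.imwrite("pics/w1.png",im[...,::-1])
im2,d2=robot.snapshot("side");cv2.imwrite("pics/s1.png",cv2.resize(im2[100:300,200:450],(750,600))[...,::-1])
print(o["tool_pos"],o["ee_rot"][2],o["width"])
c=robot.calibration("wrist");K=np.array(c["mtx"]);T=np.array(c["hand_eye"])
# peg pixels by depth
v,u=np.mgrid[:480,:640];x=(u-K[0,2])/K[0,0];y=(v-K[1,2])/K[1,1];r=np.hypot(x,y);t=np.tan(np.minimum(r,1.45))/np.maximum(r,1e-9)
P=np.stack([x*t*d,y*t*d,d],-1)@T[:3,:3].T+T[:3,3]
from scipy.spatial.transform import Rotation as R
W=P@R.from_euler("xyz",o["ee_rot"]).as_matrix().T+o["tool_pos"]
m=(d>0)&(abs(W[...,2]-.173)<.008)&(np.hypot(W[...,0]-.573,W[...,1]+.146)<.03)
print("peg top",m.sum(),W[m].mean(0).round(4),W[m].min(0).round(3),W[m].max(0).round(3))
m=(d>0)&(abs(W[...,2]-.122)<.008)&(np.hypot(W[...,0]-.573,W[...,1]+.18)<.09)
if m.sum():print("board top",m.sum(),W[m].mean(0).round(4),W[m].min(0).round(3),W[m].max(0).round(3))
E
```

```text
time: 2.0
tool_pos: [0.5729, -0.145, 0.2612]
ee_rot: [-3.141, 0.002, -0.889]
wrist_force: [-0.2, 0.3, 0.7]
width: 0.0283
finger_force: 0.0
[ 0.57292881 -0.14501341  0.26118179] -0.8894497171382989 0.028272308171783195
peg top 302 [ 0.5726 -0.1466  0.1735] [ 0.565 -0.153  0.165] [ 0.579 -0.139  0.176]
board top 1695 [ 0.5668 -0.1968  0.1231] [ 0.554 -0.248  0.114] [ 0.578 -0.134  0.13 ]
```

View pics/w1.png

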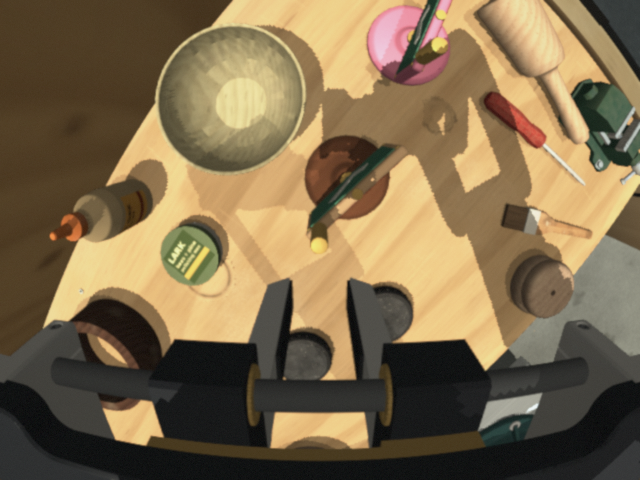

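Peg top measured at (0.5726,-0.1466), z 0.174, and board centre at (0.567,-0.191), so the 45 mm radius fits. The peg is in line with the fingers, so I'll descend.

```bash
python3 -m handwheel '[[[0,0,0],[0,-0.03,-0.4],0.7],[[0,0,0],[0,0,-0.6],0.7],[[0,0,0],[0,0,-0.6],0.7],[[0,0,0],[0,0,-0.4],0.7],[[0,0,0],[0,0,0],0.7]]'
```

```text
time: 2.6
tool_pos: [0.5675, -0.1505, 0.1595]
ee_rot: [3.138, 0.005, -0.897]
wrist_force: [-0.2, -0.0, -0.1]
width: 0.0282
finger_force: 0.0
```

```bash
python3 -m handwheel '[[[0,0,0.075],[-0.156,0.05,0],0.7],[[0,0,0.075],[-0.156,0.02,0],0.7],[[0,0,0.075],[-0.151,-0.04,0],0.7],[[0,0,0.075],[-0.142,-0.067,0],0.7],[[0,0,0.075],[-0.129,-0.09,0],0.7]]'
```

```text
time: 3.1
tool_pos: [0.5334, -0.1572, 0.1648]
ee_rot: [-3.141, -0.003, -0.302]
wrist_force: [0.0, -0.1, -0.2]
width: 0.0281
finger_force: 0.6
```

```bash
python3 -m handwheel '[[[0,0,0.075],[-0.11,-0.11,0],0.7],[[0,0,0.075],[-0.09,-0.129,0],0.7],[[0,0,0.075],[-0.04,-0.142,0],0.7],[[0,0,0.075],[-0.02,-0.151,0],0.7],[[0,0,0.075],[0,-0.156,0],0.7]]'
python3 - <<'E'
from h import *
im,d=robot.snapshot("side");cv2.imwrite("pics/s2.png",cv2.resize(im[100:300,200:450],(750,600))[...,::-1])
E
```

```text
time: 3.6
tool_pos: [0.5178, -0.1906, 0.1647]
ee_rot: [-3.139, 0.003, 0.287]
wrist_force: [-5.8, 2.9, 3.6]
width: 0.0282
finger_force: 2.7
```

View pics/s2.png

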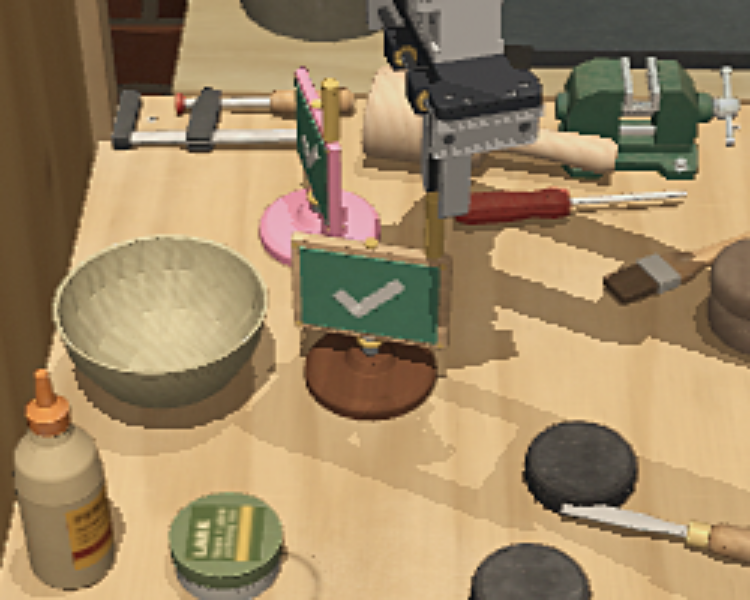

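The picture shows the board a quarter turned (peg at 435,220 between the fingers, green tick to the camera). I'll carry on round.

```bash
python3 -m handwheel '[[[0,0,0.075],[0.05,-0.156,0],0.7],[[0,0,0.075],[0.07,-0.151,0],0.7],[[0,0,0.075],[0.09,-0.142,0],0.7],[[0,0,0.075],[0.1,-0.129,0],0.7],[[0,0,0.075],[0.11,-0.11,0],0.7]]';python3 -m handwheel '[[[0,0,0.075],[0.13,-0.09,0],0.7],[[0,0,0.075],[0.142,-0.067,0],0.7],[[0,0,0.075],[0.151,-0.04,0],0.7],[[0,0,0.075],[0.156,-0.014,0],0.7],[[0,0,0.075],[0.1,0.0,0],0.7]]'
```

```text
time: 4.15
tool_pos: [0.5403, -0.2267, 0.1645]
ee_rot: [3.141, 0.001, 0.874]
wrist_force: [-1.6, 0.2, 0.9]
width: 0.0279
finger_force: 0.9
time: 4.65
tool_pos: [0.575, -0.2373, 0.1646]
ee_rot: [3.141, 0.002, 1.463]
wrist_force: [-0.8, 1.2, 0.3]
width: 0.0283
finger_force: 0.6
```

```bash
python3 -m handwheel '[[[0,0,0],[0.04,0,0],0.7],[[0,0,0],[0.04,0,0],0.7],[[0,0,0],[0,0,0],0.7]]'
python3 - <<'E'
from h import *
im,d=robot.snapshot("side");cv2.imwrite("pics/s3.png",cv2.resize(im[100:300,200:450],(750,600))[...,::-1])
E
```

```text
time: 4.95
tool_pos: [0.5775, -0.2371, 0.1642]
ee_rot: [-3.139, 0.002, 1.456]
wrist_force: [-5.9, -2.4, 3.6]
width: 0.028
finger_force: 2.8
```

View pics/s3.png

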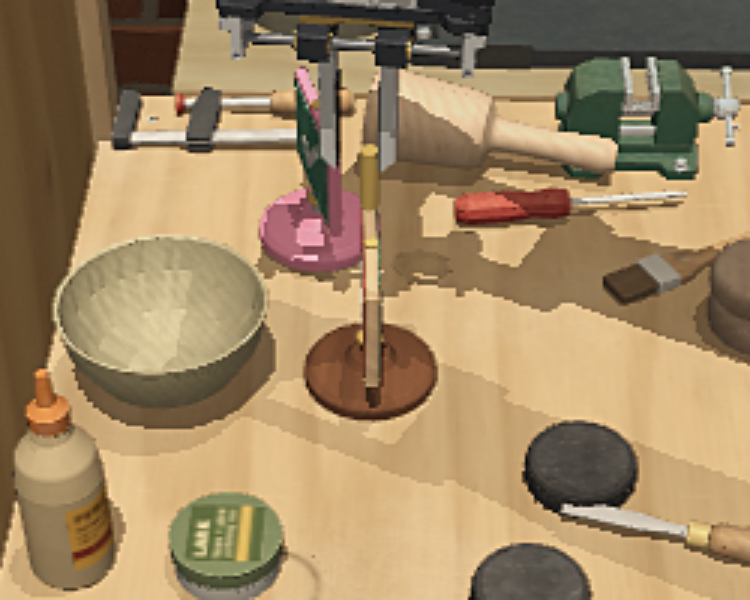

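The board is nearly edge-on to the camera (peg 370,175). I'll push a little further to feel for the stop.

```bash
python3 -m handwheel '[[[0,0,0],[0.05,0,0],0.7],[[0,0,0],[0.05,0,0],0.7],[[0,0,0],[0,0,0],0.7]]'
```

```text
time: 5.3
tool_pos: [0.578, -0.2372, 0.164]
ee_rot: [-3.128, 0.003, 1.455]
wrist_force: [-16.1, -0.9, 7.2]
width: 0.0283
finger_force: 8.1
```

At the stop: the force rises without motion. Back off to centre, open a little and lift.

```bash
python3 -m handwheel '[[[0,0,0],[-0.1,0,0],0.7],[[0,0,0],[-0.1,0,0],0.65],[[0,0,0],[0,0,0],0.6],[[0,0,0],[0,0,0.3],0.6],[[0,0,0],[0,0,0.6],0.6]]'; python3 -m handwheel '[[[0,0,0],[0,0,0.8],0.6],[[0,0,0],[0,0,0.4],0.6],[[0,0,0],[-0.6,0,0],0.6],[[0,0,0],[-0.8,0,0],0.6],[[0,0,0],[0,0,0],0.6]]'
python3 - <<'E'
from h import *
im,d=robot.snapshot("wrist")
o=robot.get_obs()
c=robot.calibration("wrist");K=np.array(c["mtx"]);T=np.array(c["hand_eye"])
v,u=np.mgrid[:480,:640];x=(u-K[0,2])/K[0,0];y=(v-K[1,2])/K[1,1];r=np.hypot(x,y);t=np.tan(np.minimum(r,1.45))/np.maximum(r,1e-9)
from scipy.spatial.transform import Rotation as R
W=(np.stack([x*t*d,y*t*d,d],-1)@T[:3,:3].T+T[:3,3])@R.from_euler("xyz",o["ee_rot"]).as_matrix().T+o["tool_pos"]
m=(d>0)&(abs(W[...,2]-.173)<.008)&(np.hypot(W[...,0]-.567,W[...,1]+.236)<.035)
print("peg",m.sum(),W[m].mean(0).round(4))
cv2.imwrite("pics/w4.png",im[...,::-1])
im,d=robot.snapshot("side");P=cloud("side",d)[315:415,305:370].reshape(-1,3);print("drum peg",np.median(P[(P[:,2]>.133)&(P[:,2]<.19)],0))
E
```

```text
time: 5.8
tool_pos: [0.5735, -0.235, 0.2058]
ee_rot: [-3.137, -0.002, 1.46]
wrist_force: [0.1, 0.7, 0.6]
width: 0.0373
finger_force: 0.0
time: 6.3
tool_pos: [0.5016, -0.2354, 0.2692]
ee_rot: [-3.142, 0.001, 1.459]
wrist_force: [0.4, 0.1, 0.4]
width: 0.0375
finger_force: 0.0
peg 289 [ 0.5694 -0.2343  0.1737]
drum peg [0.52763711 0.28099305 0.16212823]
```

View pics/w4.png

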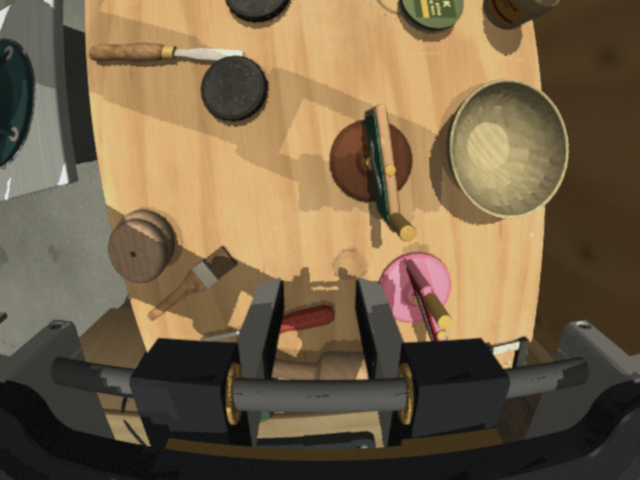

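The green face now looks to the front, towards the robot (board 380,165; peg 405,230). The fingers are clear, and the drum sign's peg reads the same as at the start.

```bash
python3 -c "
from bench import robot
print(robot.close_job())"
```

```text
the job is handed in; nothing more can be done
None
```

The sign in front of the green bowl is turned half a turn to its stop with the green tick face to the front, the gripper is clear of it, the drum sign's peg measured the same before and after, and the job is handed in (no verdict was returned).

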